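# Fetch the calibration cartridge from the covered store and load it in the analyser

### The job

Slide the cover plate of the sloping cartridge store along its ledge, without lifting it off, over to the bare parking half so that all three wells are open, and see which well holds the fresh green cartridge with the orange fin. Lift it out by the fin and set it down, not dropped, upright inside the rim of the loading tray on top of the analyser, then let go. Leave the grey spent cartridge, the bottle and the jar where they are.

Things in the scene. Friction and masses are not known exactly. Their poses are not given: they have to be found in the camera images.
- store_deck (a point): Middle of the deck, the sloping top (350 x 160 mm) of the fixed white store. The deck faces up and to the robot at 0.48 rad (27.5 deg). Frame: z vertical, x level away from the robot, y level along the deck. In it: up-slope s = (0.887, 0, 0.462), deck normal n = (-0.462, 0, 0.887). Wells lie under the half y > 0; the half y < 0 is the bare parking deck.
- parking (a point): Middle of the bare parking half, on the deck (y = -0.088 in the store's frame): the cover's middle comes above this point. A blue lip 6 mm proud of the deck runs along its low edge, where the cover rests by its weight, and across both ends (inner faces at y = -0.178 and +0.172). The high edge is open. Frame parallel to store_deck's.
- cover_grip (a point): Centre of the black grip bar (70 mm along y, 16 mm thick along s, 44 mm tall) on the loose aluminium cover plate, 156 (s) x 164 (y) x 6 mm, about 0.4 kg. The centre is 28 mm along n from the deck, over the plate's middle. The plate starts over the wells, its middle at about y = +0.083 in the store's frame. Axes: x = s, y = store's y, z = n.
- well0 (a point): Middle of the floor of the first well (y = +0.029 in the store's frame), 86 mm below the deck along n. Each well is 50 mm wide in y, between 4 mm walls; along s it is 73 mm long up to 34 mm above its floor and 136 mm long above that. Frame parallel to store_deck's.
- well1 (a point): The same for the second well (y = +0.083 in the store's frame).
- well2 (a point): The same for the third well (y = +0.137 in the store's frame).
- cartridge: Fresh cartridge, green, about 0.16 kg, in one of the wells, hidden by the cover at first. Body 68 x 45 x 38 mm (x, y, z) with an orange fin on top, 82 mm tall in all. Origin: centre of the underside. In its well: x = s, y = store's y, z = n, the fin's top 4 mm below the deck. To come free it must be drawn about 90 mm along n.
- cartridge_fin (a point): Centre of the orange fin, 60 mm above the underside along the cartridge's z, 22 mm above the top of its body. The fin is 16 mm thick along the cartridge's x, 37 mm wide along y, 44 mm tall.
- spent_fin (a point): The same point on the spent cartridge (grey with a black fin, same sizes), which stands in another well; leave it. The remaining well is empty, with a thin blue liner on its floor.
- tray (a point): Centre of the floor of the loading tray on the fixed analyser (dark blue, 220 x 290 mm). Floor level, 120 mm above the bench, 92 (x) x 70 mm (y) inside a white rim 6 mm high; the cartridge goes in with its x along the tray's x, either way round. z up. The screen stands 150 mm off at +y, its top 285 mm above the bench.
- bottle_mid (a point): A white disinfectant bottle, 60 mm across and 150 mm tall, loose, upright; its middle. Leave alone.
- jar_mid (a point): A clear specimen jar with a red cap, 60 mm across and 70 mm tall, loose, upright; its middle. Leave alone.
Not all that is in view belongs to the job. There is more than one size of the part that bears cover_grip; the job needs the middle-sized.

How it is judged (in metres and radians):
On the way, in this order (a step that is already met when the one before it is completed fails the run):
1. the cover is slid over to the parking half, all three wells open, and lies on the deck (y of cover_grip in the frame of store_deck below -0.072 m and z of cover_grip in the frame of store_deck between 0.0128 and 0.0448 m), for 0.2 s.
2. the fresh cartridge is drawn out of its well (z of cartridge_fin in the frame of store_deck above 0.045 m), for 0.1 s.
3. the cartridge is on the tray's floor (within 6 mm), still held by the fingers (horizontal distance between cartridge_fin and tray below 0.03 m and z of cartridge_fin in the frame of tray below 0.066 m and contact force between the fingers and cartridge above 0.3 N), for 0.1 s.
At the end, for the whole second after the job is handed in: The fresh cartridge stands still, upright (0.1 rad) on the tray floor inside the rim (22 mm from its centre, 6 mm in height); the cover lies on the parking half, its middle beyond y = -0.072 in the store frame; spent cartridge moved under 20 mm, bottle and jar under 40 mm (all of step 1 and horizontal distance between cartridge_fin and tray below 0.022 m and z of cartridge_fin in the frame of tray between 0.054 and 0.066 m and angle between cartridge_fin's own z axis and vertical below 0.1 rad and linear speed of cartridge below 0.01 m/s and distance of spent_fin from where it was at the start of the episode below 0.02 m and distance of each of bottle_mid, jar_mid from where it was at the start of the episode below 0.04 m); the robot touches nothing.
It fails at once if the cover is lifted more than 20 mm off the deck, or falls from it (not (z of cover_grip in the frame of store_deck between 0.0128 and 0.0448 m)).
It fails at once if the spent cartridge is moved by more than 20 mm, or the bottle or the jar by more than 40 mm (not (distance of spent_fin from where it was at the start of the episode below 0.02 m and distance of each of bottle_mid, jar_mid from where it was at the start of the episode below 0.04 m)).
It also fails if it takes over 64 s, if anything falls off the work surface, if the arm or the gripper's body presses on something with over 40 N, if the wrist force passes 120 N, or if a joint passes its speed limit or range.

### The arm

A 6-joint arm with a two-finger parallel gripper is mounted at the origin on the work surface. World frame = base frame: x ahead of the robot, y to its left, z up, the work surface at z = 0. Lengths are in mm, angles in rad, forces in N, time in s.
With the tool pointing down it reaches from about 350 to 875 mm from the base axis. Payload 4.2 kg.
Tool frame: the origin (TCP) lies midway between the tips of the shut fingers; the grasp point (between the pads) lies 19 mm behind it (arm.grasp_offset is the distance from the TCP to the grasp point, in mm); z points along the fingers, y is the direction in which the jaws open and shut (so a half turn about z gives the same grasp; the last joint's range is limited). The gripper opens to 85 mm and grips with 20 to 120 N. Pads are 22 mm wide; open, the fingers measure 114 mm over their backs; the gripper's body (76 mm by 85 mm) begins 54 mm behind the grasp point. The pads swing forward as they close: fully open they stand 13 mm farther back than shut.
Start: joints at [-0.906, 0.385, 0.008, 0, -1.194, -0.259], TCP at [246.734, -574.214, 231.312] pointing down, gripper open.
Joint ranges: [-3.14, 3.14], [-1.21, 2.06], [-1.07, 1.41], [-3.16, 2.05], [-2.99, -0.16], [-3.1, 3.1]. Speed limits (rad/s): [2.79, 2.79, 3.14, 3.14, 3.14, 3.14].

### API

Orientations are given as a unit quaternion [x, y, z, w].
In Python, from bench import arm gives the robot as it stands.
- The arm moves only by the tool move_arm, never from a script. Its argument "moves" is a list of rows, each an object with "gripper": the gripper's target within -1 to 1 (fully open at 1, half-way at 0, shut at -1); "xyz": the shift along the tool's x, y, z in cm, a list of three; "angular": the turn, a rotation vector about the tool's x, y, z in rad, a list of three. In form: [{"gripper": gripper, "xyz": [dx, dy, dz], "angular": [wx, wy, wz]}, ...]. A call has 1 to 10 rows; each row is the pose to reach, as a shift and turn from the pose commanded when the call began, along the tool's axes at that moment; what a row does not reach only later rows make up. A row lasts 1/8 s, in which the tool goes at most 62.5 mm and 10.7 degrees, less where a joint would pass 70% of its speed; a pose out of reach is approached as far as the arm can. A call with a gripper value outside its range is refused whole. The fingers move at their own pace and stop on an object; the grip force is fixed at half the most. Time passes only in rows, so rows that repeat a pose let the fingers close. It gives the time, the measured TCP pose, the force and the opening at its end, in the units of the state.
- arm.read_state(): the state, without advancing time (a new reading comes with each control period).
- arm.get_image(name): name is "side" or "top"; returns (picture, depth): 480x640x3 uint8, blue, green, red; 480x640 float32, mm along the optical axis (not along the pixel's ray), 0 where there is no reading.
- arm.get_calibration(name): a dict with "camera_matrix" (3x3 intrinsics, pixels), "k1" (the pictures are not rectified: a ray, as slopes to the right and down, at radius r is drawn at 1 + k1 r^2 times it, then the intrinsics apply), "R" (3x3) and "t" (3): a world point X has camera coordinates R X + t. Camera axes: x right, y down, z forward; pixel columns grow to the right and rows downward; lengths in mm; the calibration is good to about 2 mm. A picture is of the moment at which its call begins. get_calibration takes no time and is no camera call.
- arm.job_done(): hands the job in, once; it reports no verdict.
The state is a dict: "clock": time; "joints": joint angles; "joint_vel": joint speeds; "joint_efforts": joint torques, N m; "position": TCP position; "ee_rot": TCP orientation; "contact_force": force on the tool from outside, world axes, zero at the start; "wrist_torque": the same for the moment, N m; "gripper_width": finger opening in mm.
Only numpy, scipy, OpenCV 4.12 (cv2) and the standard library are available. Lean on these libraries where they do the work, as an engineer would, in place of code of your own. Each camera call takes 0.05 s, during which the arm holds its last target. There are 200 camera calls.

## Working session

There is one attempt and no reset: what is moved stays moved. The work goes in short steps, Python scripts to look and compute and a tool call to move; the robot and the scene stay as the last step left them, time stands still between calls to the robot, and variables do not carry over. Pictures are saved under pics/ and viewed, about 8 in all and at most 12, crops included, and the job is handed in when it is done.

Besides the shell and the picture viewer there is one more tool, called after "Request:" by a JSON object that holds its "fn" and its "kwargs", one argument or row to a line. move_arm: Moves the arm, as the interface text tells. Its arguments: {"type":"object","properties":{"moves":{"type":"array","items":{"type":"object","properties":{"gripper":{"type":"number"},"xyz":{"type":"array","items":{"type":"number"}},"angular":{"type":"array","items":{"type":"number"}}}}}},"required":["moves"]}

```bash
mkdir -p pics; ls; cat > h.py <<'E'
import numpy as np, cv2
from bench import arm
from scipy.spatial.transform import Rotation as Ro
def shot(n):
    im,d=arm.get_image(n); im=np.array(im); d=np.array(d); np.savez('last_'+n+'.npz',im=im,d=d); return im,d
def load(n):
    z=np.load('last_'+n+'.npz'); return z['im'],z['d']
def pts(n,uv,d):
    """pixels (N,2) with depths -> world"""
    c=arm.get_calibration(n); K=np.array(c['camera_matrix'],float); R=np.array(c['R']); t=np.array(c['t'])
    s=cv2.undistortPoints(np.array(uv,float).reshape(-1,1,2),K,np.array([c['k1'],0,0,0,0.])).reshape(-1,2)
    P=np.c_[s,np.ones(len(s))]*np.asarray(d,float).reshape(-1,1)
    return (P-t)@R
def proj(n,X):
    c=arm.get_calibration(n); K=np.array(c['camera_matrix'],float)
    return cv2.projectPoints(np.array(X,float).reshape(-1,1,3),cv2.Rodrigues(np.array(c['R']))[0],np.array(c['t'],float),K,np.array([c['k1'],0,0,0,0.]))[0].reshape(-1,2)
def cloud(n,d):
    v,u=np.mgrid[0:480,0:640]; P=pts(n,np.c_[u.ravel(),v.ravel()],d.ravel()); P[d.ravel()<=0]=np.nan
    return P.reshape(480,640,3)
E
python3 - <<'E'
from h import *
for n in('side','top'):
    im,d=shot(n); cv2.imwrite(f'pics/{n}0.png',im); c=arm.get_calibration(n); print(n,-np.array(c['R']).T@c['t'],c['camera_matrix'],c['k1'],(d>0).mean())
print(arm.read_state())
E
```

```text
pics
side [ 278.37454377 1003.53506871  695.29280377] [[491.61513322   0.         315.77461895]
 [  0.         491.61513322 242.17562415]
 [  0.           0.           1.        ]] -0.12037720954877436 0.995966796875
top [ 363.68499087   15.44451689 1232.29163424] [[458.46899992   0.         310.91085838]
 [  0.         458.46899992 236.45727436]
 [  0.           0.           1.        ]] -0.07541034959676565 0.9960091145833333
{'clock': 0.1, 'joints': array([-9.06391153e-01,  3.85496553e-01,  6.73958597e-03, -4.24279405e-04,
       -1.19397639e+00, -2.58582561e-01]), 'joint_vel': array([-0.00103041, -0.00204703,  0.00139909,  0.00223413, -0.00069944,
       -0.00142265]), 'joint_efforts': array([-1.75054956e-03, -3.93318629e+01,  1.88927990e+01,  4.19793338e+00,
       -2.56526837e-03,  4.15856960e-06]), 'position': array([ 246.53067158, -573.75496454,  230.31338781]), 'ee_rot': array([-2.01445014e-01,  9.79499326e-01,  9.54997342e-04, -2.54712908e-04]), 'contact_force': array([ 0.27218252,  0.83161208, -0.18260014]), 'wrist_torque': array([-0.00243629, -0.01453167,  0.00714587]), 'gripper_width': 85.6180589631006}
```

View pics/side0.png

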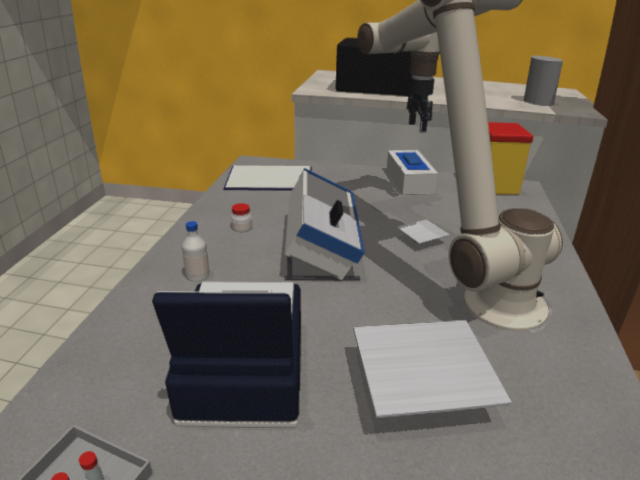

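View pics/top0.png

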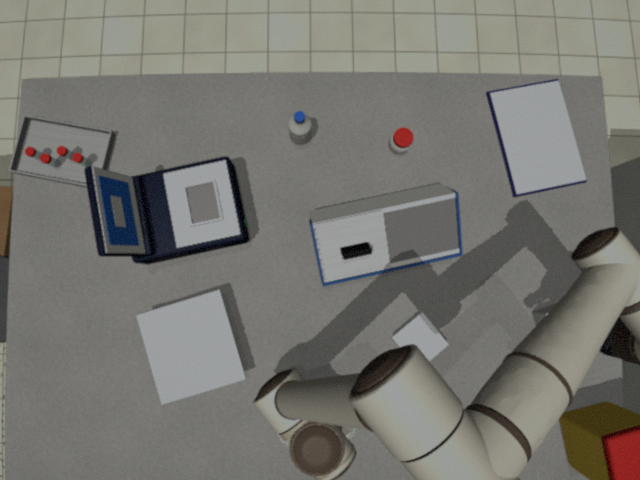

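Candidates for the cover:
- The plate on the store with the black bar: top (356,250), side (337,212).
- A large bare plate: top (190,347), side (427,368).
- A small bare plate: top (420,335), side (424,232).
- The white pad at top (537,137).

The one on the store has the grip, so I'll measure and check its size.

```bash
python3 - <<'E'
from h import *
im,d=load('top'); C=cloud('top',d); hsv=cv2.cvtColor(im,cv2.COLOR_BGR2HSV)
# parking deck plane + cover plane
def plane(u0,u1,v0,v1,dark=False):
    P=C[v0:v1,u0:u1].reshape(-1,3); P=P[~np.isnan(P[:,0])]
    c=np.median(P,0)
    for _ in range(5):
        c=P.mean(0); n=np.linalg.svd(P-c,full_matrices=False)[2][2]; n*=np.sign(n[2]); r=(P-c)@n; P=P[abs(r)<max(3,2*r.std())] if r.std()>1 else P
    return c,n,r.std()
for nm,b in dict(park=(395,450,210,245),cov=(325,342,225,265)).items():
    c,n,s=plane(*b); print(nm,c.round(1),n.round(4),s.round(2),'yaw',np.arctan2(-n[1],-n[0]).round(4),'tilt',np.arccos(n[2]).round(4))
n_p=n
# blob of blue lip & black grip
b=cv2.inRange(hsv,(95,80,60),(130,255,255)); b[:,:300]=0;b[:,470:]=0;b[:180]=0;b[290:]=0
g=(im.max(2)<60).astype(np.uint8)*255; g[:,:335]=0;g[:,376:]=0;g[:238]=0;g[264:]=0
for nm,m in(('blue',b),('grip',g)):
    v,u=np.nonzero(m); r=cv2.minAreaRect(np.c_[u,v].astype(np.float32)); print(nm,len(u),r,cv2.boxPoints(r).round(1).tolist())
v,u=np.nonzero(g); P=C[v,u]; print('grip top',np.nanmedian(P,0),np.nanpercentile(P,[5,95],axis=0))
# cyl. others heights
for nm,(u,v) in dict(bot=(300,120),jar=(403,137),tray=(202,200),box=(421,337),big=(190,347),scr=(100,180)).items(): print(nm,C[v,u].round(0))
s=load('side')[0]
cv2.imwrite('pics/c1.png',np.vstack([cv2.resize(im[170:300,290:480],(760,520))]))
E
```

```text
park [ 490.5 -264.2  125.1] [-0.4487 -0.0925  0.8889] 1.49 yaw 0.2033 tilt 0.4759
cov [448.6 -44.1 135.9] [-0.4565 -0.0972  0.8844] 1.67 yaw 0.2098 tilt 0.4856
blue 655 ((389.41717529296875, 239.2927703857422), (66.82579803466797, 150.98777770996094), 79.52257537841797) [[309.1000061035156, 220.1999969482422], [457.6000061035156, 192.6999969482422], [469.70001220703125, 258.3999938964844], [321.29998779296875, 285.8999938964844]]
grip 320 ((356.14117431640625, 250.1352996826172), (11.388850212097168, 29.502546310424805), 77.47119140625) [[340.5, 247.8000030517578], [369.29998779296875, 241.39999389648438], [371.79998779296875, 252.5], [343.0, 258.8999938964844]]
grip top [432.5328735  -96.28516967 164.36897419] [[ 418.81597222 -125.88500134  141.07527215]
 [ 446.80240265  -67.78804205  170.77058393]]
bot [753.  33. 149.]
jar [ 735. -236.   70.]
tray [562. 276. 121.]
box [ 213. -277.   31.]
big [198. 314.  69.]
scr [583. 469. 263.]
```

View pics/c1.png

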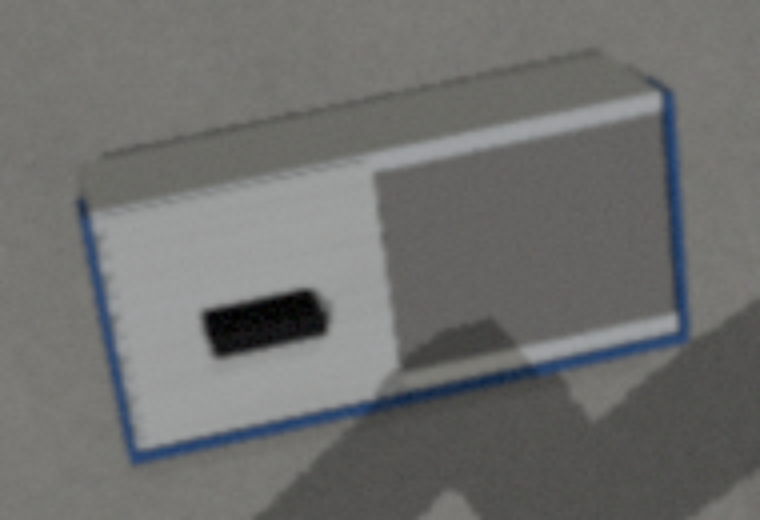

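The crop shows the middle-sized plate with its black bar over the left (y>0) half. The grey parking half is to the right and the blue lip corners are clear. Next I'll work out the store and tray frames.

```bash
cat >> h.py <<'E'
def ray_plane(n,uv,p0,nn):
    c=arm.get_calibration(n); R=np.array(c['R']); o=-R.T@np.array(c['t'])
    D=pts(n,uv,np.ones(len(uv)))-o
    return o+D*(((np.array(p0)-o)@nn)/(D@nn))[:,None]
def axes(a,tilt=0.48):
    h=np.array([np.cos(a),np.sin(a),0]); y=np.array([-np.sin(a),np.cos(a),0]); z=np.array([0,0,1.])
    return h*np.cos(tilt)+z*np.sin(tilt), y, -h*np.sin(tilt)+z*np.cos(tilt)   # s,y,n
def row(p,R,st=None):
    """shift (cm) and turn to reach TCP pose (p,R) from measured"""
    st=st or arm.read_state(); R0=Ro.from_quat(st['ee_rot'])
    print('xyz',(R0.inv().apply(np.array(p)-st['position'])/10).round(2).tolist(),'ang',(R0.inv()*Ro.from_matrix(R)).as_rotvec().round(3).tolist())
E
python3 - <<'E'
from h import *
im,d=load('top'); C=cloud('top',d)
a=0.206; s,y,n=axes(a)
P=C[210:245,395:450].reshape(-1,3); pk=np.nanmedian(P,0)  # parking deck point
q=C[225:265,325:342].reshape(-1,3); print('cover top above parking deck along n',np.nanmedian((q-pk)@n))
X=ray_plane('top',[(323.75,284.5),(461.25,255),(310,220),(456.3,192)],pk+6*n,n)
print(X.round(1)); print('yaw low edge',np.arctan2(*(X[0]-X[1])[[0,1]]*[-1,1]) , 'yaw ends',[np.arctan2(*(X[i]-X[j])[[1,0]]) for i,j in((2,0),(3,1))])
print('widths',np.linalg.norm(X[0]-X[1]),np.linalg.norm(X[2]-X[0]),np.linalg.norm(X[3]-X[1]))
hsv=cv2.cvtColor(im,cv2.COLOR_BGR2HSV)
# grip top face centre
g=(im.max(2)<60).astype(np.uint8); g[:,:335]=0;g[:,376:]=0;g[:238]=0;g[264:]=0
v,u=np.nonzero(g); G=ray_plane('top',np.c_[u,v],pk+50*n,n); Q=C[v,u]; h=(Q-pk)@n; top=Q[h>44]; print('heights',np.nanpercentile(h,[10,50,90]),len(top)); print('grip top centre: ray',G.mean(0),'depth',np.nanmean(top,0))
gc=np.nanmean(top,0)-22*n
mid=X.mean(0)-6*n; print('deck mid guess',mid,'grip in deck', [(gc-mid)@k for k in(s,y,n)], 'extent y',np.ptp(top@y),np.ptp(top@s))
# tray
gray=cv2.cvtColor(im,cv2.COLOR_BGR2GRAY)[180:223,186:221]; t,m=cv2.threshold(gray,0,255,cv2.THRESH_OTSU); m=255-m
cs=max(cv2.findContours(m,cv2.RETR_EXTERNAL,cv2.CHAIN_APPROX_NONE)[0],key=cv2.contourArea)
r=cv2.minAreaRect(cs+np.array([186,180])); b=cv2.boxPoints(r); T=ray_plane('top',b,[0,0,120],np.array([0,0,1.]))
print('tray',T.round(1).tolist(),T.mean(0),[np.linalg.norm(T[i]-T[i-1]) for i in range(2)],[np.arctan2(*(T[i]-T[i-1])[[1,0]]) for i in range(4)])
E
```

```text
cover top above parking deck along n 7.7432654732090604
[[ 352.5  -23.1   87.3]
 [ 423.1 -371.7   86.2]
 [ 503.7   10.3  168. ]
 [ 569.6 -339.3  164.3]]
yaw low edge 0.19982755740857516 yaw ends [np.float64(0.21728539035426275), np.float64(0.21724408954129404)]
widths 355.6819873601643 174.6118094775053 169.08590217544236
heights [21.81320813 46.57902441 52.62813017] 174
grip top centre: ray [431.96666605 -95.45110093 169.74161822] depth [426.52959644 -97.78483025 167.56426098]
deck mid guess [ 464.93587276 -180.36578725  121.13026005] grip in deck [np.float64(3.0791221832159064), np.float64(88.69079663472831), np.float64(28.746768976692085)] extent y 68.43502855482271 15.595957708983178
tray [[596.0, 320.3, 120.0], [608.7, 250.9, 120.0], [517.5, 232.4, 120.0], [504.9, 301.2, 120.0]] [556.76856213 276.20346604 120.        ] [np.float64(93.165818743598), np.float64(70.56388984476445)] [np.float64(0.2074811225617011), np.float64(-1.3903945062964458), np.float64(-2.9409789882701083), np.float64(1.7520713329696256)]
```

```bash
python3 - <<'E'
from h import *
s,y,n=axes(.205); g=np.array([437,-96,148.])
R=np.c_[-y,-s,-n]; print(np.linalg.det(R)); row(g+100*n,R); print(g+100*n, g-14*n)
E
```

```text
1.0
xyz [-31.83, 37.3, -0.57] ang [0.404, -0.327, -1.342]
[ 391.78900258 -105.40030753  236.69949228] [443.32953964 -94.68395695 135.58207108]
```

Request:
{"fn": "move_arm", "kwargs": {
  "moves": [
    {"gripper": 1,"xyz": [-31.8,37.3,-0.6],"angular": [0.404,-0.327,-1.342]},
    {"gripper": 1,"xyz": [-31.8,37.3,-0.6],"angular": [0.404,-0.327,-1.342]},
    {"gripper": 1,"xyz": [-31.8,37.3,-0.6],"angular": [0.404,-0.327,-1.342]},
    {"gripper": 1,"xyz": [-31.8,37.3,-0.6],"angular": [0.404,-0.327,-1.342]},
    {"gripper": 1,"xyz": [-31.8,37.3,-0.6],"angular": [0.404,-0.327,-1.342]},
    {"gripper": 1,"xyz": [-31.8,37.3,-0.6],"angular": [0.404,-0.327,-1.342]},
    {"gripper": 1,"xyz": [-31.8,37.3,-0.6],"angular": [0.404,-0.327,-1.342]},
    {"gripper": 1,"xyz": [-31.8,37.3,-0.6],"angular": [0.404,-0.327,-1.342]},
    {"gripper": 1,"xyz": [-31.8,37.3,-0.6],"angular": [0.404,-0.327,-1.342]},
    {"gripper": 1,"xyz": [-31.8,37.3,-0.6],"angular": [0.404,-0.327,-1.342]}
  ]
}}

```text
clock: 1.35
position: [391.5, -105.8, 237.2]
ee_rot: [0.754, -0.613, 0.151, -0.184]
contact_force: [-0.3, -0.1, 0.3]
gripper_width: 85.6
```

```bash
python3 - <<'E'
from h import *
s,y,n=axes(.205); g=np.array([437,-96,148.])
R=np.c_[-y,-s,-n]; row(g+100*n,R); st=arm.read_state(); print(st['joints'].round(2),st['joint_vel'].round(2))
im,d=shot('side'); cv2.imwrite('pics/s1.png',cv2.resize(im[60:300,220:540],(800,600)))
C=cloud('side',d)
# grip in side view
m=(im.max(2)<60).astype(np.uint8); m[:195]=0;m[232:]=0;m[:,:325]=0;m[:,350:]=0
v,u=np.nonzero(m); print(len(u),np.c_[u,v].mean(0),'proj of est',proj('side',g), 'depth pts med',np.nanmedian(C[v,u],0), [(np.nanmedian(C[v,u],0)-g)@k for k in (s,y,n)])
E
```

```text
xyz [-0.04, -0.01, 0.06] ang [-0.0, -0.002, 0.001]
[ 0.1  -0.22 -0.71 -0.08 -0.6   0.16] [-0.04  0.01  0.01  0.    0.   -0.  ]
226 [335.81858407 212.72123894] proj of est [[333.578003   212.85506615]] depth pts med [428.60963488 -73.3833027  158.07643749] [np.float64(1.4504498690923486), np.float64(23.85112872316701), np.float64(10.60507754937349)]
```

View pics/s1.png

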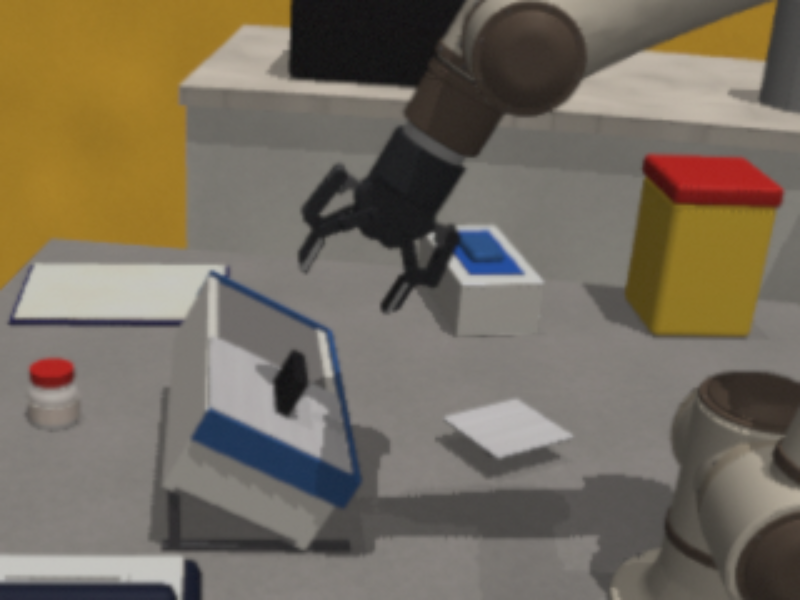

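The gripper is above the bar, with the jaws across its thin side (bar at crop (291,383)). I'll go in and close.

Request:
{"fn": "move_arm", "kwargs": {
  "moves": [
    {"gripper": 1,"xyz": [0,0,5],"angular": [0,0,0]},
    {"gripper": 1,"xyz": [0,0,9],"angular": [0,0,0]},
    {"gripper": 1,"xyz": [0,0,11.2],"angular": [0,0,0]},
    {"gripper": 1,"xyz": [0,0,11.2],"angular": [0,0,0]},
    {"gripper": -1,"xyz": [0,0,11.2],"angular": [0,0,0]},
    {"gripper": -1,"xyz": [0,0,11.2],"angular": [0,0,0]},
    {"gripper": -1,"xyz": [0,0,11.2],"angular": [0,0,0]},
    {"gripper": -1,"xyz": [0,0,11.2],"angular": [0,0,0]},
    {"gripper": -1,"xyz": [0,0,11.2],"angular": [0,0,0]},
    {"gripper": -1,"xyz": [0,0,11.2],"angular": [0,0,0]}
  ]
}}

```text
clock: 2.65
position: [440.3, -95.8, 137.6]
ee_rot: [0.754, -0.613, 0.15, -0.183]
contact_force: [-6.6, -1.0, 5.4]
gripper_width: 15.4
```

```bash
python3 - <<'E'
from h import *
s,y,n=axes(.205); st=arm.read_state(); g=np.array([437,-96,148.]); print([(st['position']-g)@k for k in(s,y,n)],'F s,y,n',[st['contact_force']@k for k in(s,y,n)])
E
```

```text
[np.float64(-1.8982005062301062), np.float64(-0.49955121123439106), np.float64(-10.77265021876506)] F s,y,n [np.float64(-3.4253170536078548), np.float64(0.4131506385398109), np.float64(7.852342357776053)]
```

Request:
{"fn": "move_arm", "kwargs": {
  "moves": [
    {"gripper": -1,"xyz": [1.5,0,-0.05],"angular": [0,0,0]},
    {"gripper": -1,"xyz": [3,0,-0.1],"angular": [0,0,0]},
    {"gripper": -1,"xyz": [4.5,0,-0.1],"angular": [0,0,0]},
    {"gripper": -1,"xyz": [6,0,-0.1],"angular": [0,0,0]},
    {"gripper": -1,"xyz": [7.5,0,-0.1],"angular": [0,0,0]},
    {"gripper": -1,"xyz": [8.5,0,-0.1],"angular": [0,0,0]},
    {"gripper": -1,"xyz": [8.5,0,-0.1],"angular": [0,0,0]}
  ]
}}

```text
clock: 3.52
position: [458.4, -179.1, 138.2]
ee_rot: [0.753, -0.614, 0.15, -0.184]
contact_force: [-0.0, 0.6, -3.7]
gripper_width: 15.1
```

```bash
python3 - <<'E'
from h import *
s,y,n=axes(.205); st=arm.read_state(); g=np.array([437,-96,148.]); print([(st['position']-g)@k for k in(s,y,n)],'F s,y,n',[st['contact_force']@k for k in(s,y,n)]); row(st['position'],np.c_[-y,-s,-n])
E
```

```text
[np.float64(-0.9365480146058605), np.float64(-85.72578406573827), np.float64(-10.532327641044533)] F s,y,n [np.float64(-1.5994044714371465), np.float64(0.5874139607404023), np.float64(-3.3098938813792613)]
xyz [0.0, 0.0, 0.0] ang [0.001, -0.001, -0.001]
```

Request:
{"fn": "move_arm", "kwargs": {
  "moves": [
    {"gripper": -1,"xyz": [1.5,0,0],"angular": [0,0,0]},
    {"gripper": -1,"xyz": [3,0,0],"angular": [0,0,0]},
    {"gripper": -1,"xyz": [4.5,0,0],"angular": [0,0,0]},
    {"gripper": -1,"xyz": [6,0,0],"angular": [0,0,0]},
    {"gripper": -1,"xyz": [7.5,0,0],"angular": [0,0,0]},
    {"gripper": -1,"xyz": [8.5,0,0.05],"angular": [0,0,0]},
    {"gripper": -1,"xyz": [8.5,0,0.05],"angular": [0,0,0]},
    {"gripper": -1,"xyz": [8.5,0,0.05],"angular": [0,0,0]}
  ]
}}

```text
clock: 4.53
position: [476.4, -261.7, 138.5]
ee_rot: [0.753, -0.613, 0.151, -0.184]
contact_force: [0.6, 0.2, -4.1]
gripper_width: 15.5
```

```bash
python3 - <<'E'
from h import *
s,y,n=axes(.205); st=arm.read_state(); g=np.array([437,-96,148.]); print([(st['position']-g)@k for k in(s,y,n)],'F s,y,n',[st['contact_force']@k for k in(s,y,n)])
E
```

```text
[np.float64(-0.12591732294164712), np.float64(-170.25208592695927), np.float64(-10.620716069842656)] F s,y,n [np.float64(-1.3519025284734436), np.float64(0.031691673214821095), np.float64(-3.92763322732495)]
```

Request:
{"fn": "move_arm", "kwargs": {
  "moves": [
    {"gripper": -1,"xyz": [0,0,0.15],"angular": [0,0,0]},
    {"gripper": 1,"xyz": [0,0,0.15],"angular": [0,0,0]},
    {"gripper": 1,"xyz": [0,0,0.15],"angular": [0,0,0]},
    {"gripper": 1,"xyz": [0,0,0.15],"angular": [0,0,0]},
    {"gripper": 1,"xyz": [0,0,0.15],"angular": [0,0,0]},
    {"gripper": 1,"xyz": [0,0,-4],"angular": [0,0,0]},
    {"gripper": 1,"xyz": [0,0,-9],"angular": [0,0,0]},
    {"gripper": 1,"xyz": [0,0,-14],"angular": [0,0,0]},
    {"gripper": 1,"xyz": [0,0,-14],"angular": [0,0,0]}
  ]
}}

```text
clock: 5.65
position: [413.9, -276.4, 267.7]
ee_rot: [0.753, -0.612, 0.156, -0.184]
contact_force: [0.1, -0.4, -1.4]
gripper_width: 84.9
```

```bash
python3 - <<'E'
from h import *
im,d=shot('top'); a=cv2.resize(im[170:300,290:480],(760,520),interpolation=cv2.INTER_CUBIC); shot('side'); cv2.imwrite('pics/t2.png',a)
E
```

```text
(no output)
```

View pics/t2.png

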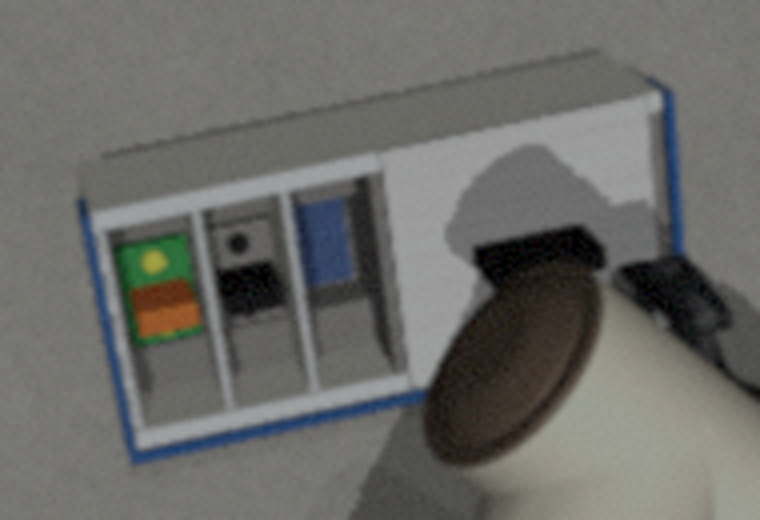

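The cover is parked and all three wells are open. The green cartridge with the orange fin is in the leftmost well, well2 (fin top at crop (167,318)). Grey is in well1, and well0 shows the blue liner.

```bash
python3 - <<'E'
from h import *
a=.205; s,y,n=axes(a)
im,d=load('top'); C=cloud('top',d); hsv=cv2.cvtColor(im,cv2.COLOR_BGR2HSV)
O=np.array([464.9,-180.4,121.1])+3*y
P=C[240:258,396:404].reshape(-1,3); print('cover top n rel O',np.nanmedian((P-O)@n))
o=cv2.inRange(hsv,(3,120,60),(20,255,255)); o[:,:310]=0;o[:,350:]=0;o[:220]=0;o[270:]=0
v,u=np.nonzero(o); V=hsv[v,u,2]; t,_=cv2.threshold(V.reshape(-1,1),0,255,cv2.THRESH_OTSU); b=V>t
print(len(u),t,b.sum(),np.c_[u,v][b].mean(0))
X=ray_plane('top',np.c_[u,v][b],O-4*n,n); L=np.c_[(X-O)@s,(X-O)@y]; print('fin top in deck s,y: mean',L.mean(0),'min',L.min(0),'max',L.max(0))
D=C[v,u][b]; print('depth s,y,n',[np.nanmedian((D-O)@k) for k in(s,y,n)])
# side
im,d=load('side'); hs=cv2.cvtColor(im,cv2.COLOR_BGR2HSV); o=cv2.inRange(hs,(3,120,60),(18,255,255)); o[:,:285]=0;o[:,370:]=0;o[:180]=0;o[260:]=0
v,u=np.nonzero(o); print('side orange px',len(u), np.c_[u,v].mean(0) if len(u) else '')
f=O+L[:,0].mean()*s+L[:,1].mean()*y-26*n; print('fin c',f)
g=f+4*n; R=np.c_[-y,-s,-n]; print('above'); row(f+80*n,R)
E
```

```text
cover top n rel O 8.240947396145804
181 120.0 82 [331.70731707 249.29268293]
fin top in deck s,y: mean [-1.47610533e-02  1.37678146e+02] min [ -7.47463821 120.01431539] max [  7.49001803 155.00505567]
depth s,y,n [np.float64(0.5981610758880147), np.float64(138.04714761158164), np.float64(-2.652315645756678)]
side orange px 34 [329.32352941 231.82352941]
fin c [448.00458978 -40.22610081  98.03131566]
above
xyz [-22.29, 0.38, 10.38] ang [-0.002, -0.002, 0.0]
```

Request:
{"fn": "move_arm", "kwargs": {
  "moves": [
    {"gripper": 1,"xyz": [-6,0.4,0],"angular": [0,0,0]},
    {"gripper": 1,"xyz": [-12,0.4,0],"angular": [0,0,0]},
    {"gripper": 1,"xyz": [-18,0.4,2],"angular": [0,0,0]},
    {"gripper": 1,"xyz": [-22.3,0.4,6],"angular": [0,0,0]},
    {"gripper": 1,"xyz": [-22.3,0.4,10.4],"angular": [0,0,0]},
    {"gripper": 1,"xyz": [-22.3,0.4,10.4],"angular": [0,0,0]},
    {"gripper": 1,"xyz": [-22.3,0.4,10.4],"angular": [0,0,0]}
  ]
}}

```text
clock: 6.62
position: [411.8, -47.8, 168.2]
ee_rot: [0.754, -0.613, 0.151, -0.183]
contact_force: [-0.1, -0.3, -0.1]
gripper_width: 85.3
```

```bash
python3 - <<'E'
from h import *
a=.205; s,y,n=axes(a); f=np.array([448,-40.2,98.]); R=np.c_[-y,-s,-n]; row(f-13*n,R)
im,d=shot('side'); cv2.imwrite('pics/s3.png',cv2.resize(im[120:280,240:400],(600,600),interpolation=cv2.INTER_CUBIC))
E
```

```text
xyz [-0.02, -0.04, 9.23] ang [0.001, -0.002, 0.001]
```

View pics/s3.png

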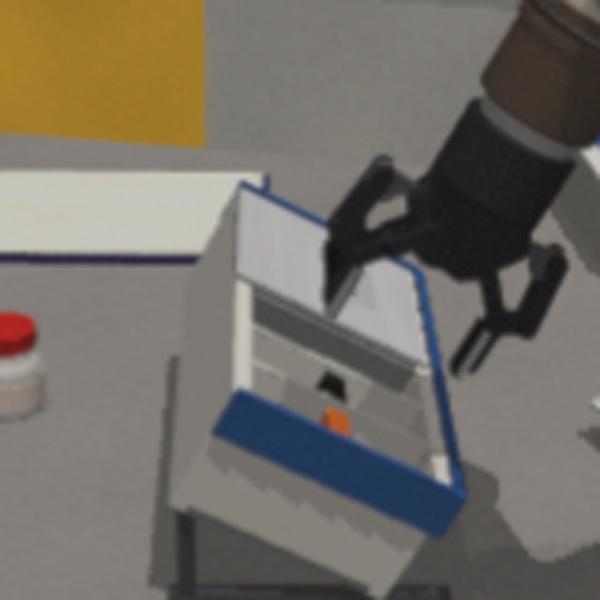

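The fingers straddle the orange fin (crop (336,421)) from above. I'll go down and grip.

Request:
{"fn": "move_arm", "kwargs": {
  "moves": [
    {"gripper": 1,"xyz": [0,0,3],"angular": [0,0,0]},
    {"gripper": 1,"xyz": [0,0,6],"angular": [0,0,0]},
    {"gripper": 1,"xyz": [0,0,8],"angular": [0,0,0]},
    {"gripper": 1,"xyz": [0,0,9.2],"angular": [0,0,0]},
    {"gripper": 1,"xyz": [0,0,9.2],"angular": [0,0,0]}
  ]
}}

```text
clock: 7.3
position: [460.0, -51.1, 96.7]
ee_rot: [0.757, -0.61, 0.135, -0.193]
contact_force: [3.8, 18.3, -9.2]
gripper_width: 85.5
```

Request:
{"fn": "move_arm", "kwargs": {
  "moves": [
    {"gripper": -1,"xyz": [0,0,0],"angular": [0,0,0]},
    {"gripper": -1,"xyz": [0,0,0],"angular": [0,0,0]},
    {"gripper": -1,"xyz": [0,0,0],"angular": [0,0,0]},
    {"gripper": -1,"xyz": [0,0,0],"angular": [0,0,0]},
    {"gripper": -1,"xyz": [0,0,0],"angular": [0,0,0]},
    {"gripper": -1,"xyz": [0,0,0],"angular": [0,0,0]}
  ]
}}

```text
clock: 8.05
position: [455.8, -52.0, 95.8]
ee_rot: [0.757, -0.611, 0.133, -0.191]
contact_force: [-9.2, 15.1, 7.7]
gripper_width: 15.2
```

```bash
python3 - <<'E'
from h import *
s,y,n=axes(.205); st=arm.read_state(); print(st['joints'].round(3),st['wrist_torque'])
f=np.array([448,-40.2,98.]); print([(st['position']-f)@k for k in(s,y,n)],'F',[st['contact_force']@k for k in(s,y,n)]); row(f-13*n,np.c_[-y,-s,-n])
im,d=shot('top'); cv2.imwrite('pics/t4.png',cv2.resize(im[170:300,290:480],(760,520),interpolation=cv2.INTER_CUBIC))
im,d=shot('side'); cv2.imwrite('pics/s4.png',np.hstack([cv2.resize(im[120:280,240:400],(500,500),interpolation=cv2.INTER_CUBIC)]))
E
```

```text
[ 0.212  0.136 -0.802 -0.203 -0.167  0.194] [3.42959397 2.55192922 2.11347365]
[np.float64(3.5805899918348385), np.float64(-13.11978868403991), np.float64(-4.366714317095015)] F [np.float64(-1.717237749340109), np.float64(16.617644442598248), np.float64(9.550854092753733)]
xyz [-1.28, 0.35, 0.91] ang [0.011, 0.037, -0.001]
```

View pics/s4.png

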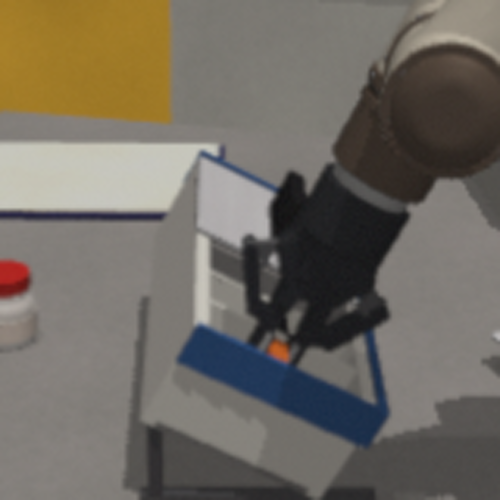

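Joint 5 is at its limit (-0.16): the forearm is in line with the tool, and the grip ended 13 mm off along y. I'll open and back out, then come in leaned about the jaw axis. The pads stay flat on the fin that way, and joint 5 stays off its limit.

Request:
{"fn": "move_arm", "kwargs": {
  "moves": [
    {"gripper": 1,"xyz": [0,0,0],"angular": [0,0,0]},
    {"gripper": 1,"xyz": [0,0,0],"angular": [0,0,0]},
    {"gripper": 1,"xyz": [0,0,0],"angular": [0,0,0]},
    {"gripper": 1,"xyz": [0,0,0],"angular": [0,0,0]},
    {"gripper": 1,"xyz": [0,0,-3],"angular": [0,0,0]},
    {"gripper": 1,"xyz": [0,0,-6],"angular": [0,0,0]},
    {"gripper": 1,"xyz": [0,0,-11],"angular": [0,0,0]},
    {"gripper": 1,"xyz": [0,0,-11],"angular": [0,0,0]}
  ]
}}

```text
clock: 9.15
position: [410.7, -67.2, 198.8]
ee_rot: [0.755, -0.61, 0.139, -0.196]
contact_force: [0.2, -0.6, -0.3]
gripper_width: 85.3
```

```bash
python3 - <<'E'
from h import *
s,y,n=axes(.205); st=arm.read_state(); print(st['joints'].round(3),st['contact_force'])
f=np.array([448,-40.2,98.]); R0=np.c_[-y,-s,-n]; print([(st['position']-f)@k for k in(s,y,n)])
for th in(-.3,.3):
    R=R0@Ro.from_rotvec([0,th,0]).as_matrix(); 
    for h in (90,4): row(f+h*n+19*R[:,2],R)
E
```

```text
[ 0.205 -0.151 -0.777 -0.074 -0.461  0.066] [ 0.17945055 -0.62686246 -0.26747488]
[np.float64(9.289707737387769), np.float64(-18.83473763812164), np.float64(108.80863939195993)]
xyz [-2.32, 0.95, 3.77] ang [-0.004, -0.267, 0.0]
xyz [-2.03, 0.98, 12.37] ang [-0.004, -0.267, 0.0]
xyz [-1.2, 0.94, 3.73] ang [-0.004, 0.333, -0.001]
xyz [-0.91, 0.98, 12.33] ang [-0.004, 0.333, -0.001]
```

Request:
{"fn": "move_arm", "kwargs": {
  "moves": [
    {"gripper": 1,"xyz": [-2.3,0.95,1.5],"angular": [-0.004,-0.267,0]},
    {"gripper": 1,"xyz": [-2.3,0.95,3.7],"angular": [-0.004,-0.267,0]},
    {"gripper": 1,"xyz": [-2.3,0.95,3.7],"angular": [-0.004,-0.267,0]},
    {"gripper": 1,"xyz": [-2.3,0.95,3.7],"angular": [-0.004,-0.267,0]},
    {"gripper": 1,"xyz": [-2.3,0.95,3.7],"angular": [-0.004,-0.267,0]}
  ]
}}

```text
clock: 9.78
position: [411.6, -41.8, 156.4]
ee_rot: [0.768, -0.58, 0.032, -0.269]
contact_force: [-1.0, 0.6, 0.7]
gripper_width: 85.2
```

```bash
python3 - <<'E'
from h import *
s,y,n=axes(.205); st=arm.read_state(); print(st['joints'].round(3),st['contact_force'])
f=np.array([448,-40.2,98.]); R0=np.c_[-y,-s,-n]
R=R0@Ro.from_rotvec([0,-.3,0]).as_matrix()
for h in (90,40,4): row(f+h*n+19*R[:,2],R)
E
```

```text
[-0.087  0.034 -0.553 -0.654 -0.731  0.805] [-1.02927437  0.61709812  0.70620841]
xyz [-0.09, -0.49, -0.34] ang [0.014, -0.0, -0.003]
xyz [1.39, -0.56, 4.44] ang [0.014, -0.0, -0.003]
xyz [2.45, -0.61, 7.87] ang [0.014, -0.0, -0.003]
```

Request:
{"fn": "move_arm", "kwargs": {
  "moves": [
    {"gripper": 1,"xyz": [0,-0.5,-0.3],"angular": [0.014,0,0]},
    {"gripper": 1,"xyz": [0.7,-0.55,2.1],"angular": [0.014,0,0]},
    {"gripper": 1,"xyz": [1.4,-0.55,4.4],"angular": [0.014,0,0]},
    {"gripper": 1,"xyz": [1.4,-0.55,4.4],"angular": [0.014,0,0]},
    {"gripper": 1,"xyz": [1.4,-0.55,4.4],"angular": [0.014,0,0]}
  ]
}}

```text
clock: 10.4
position: [437.1, -36.1, 118.5]
ee_rot: [0.767, -0.579, 0.036, -0.275]
contact_force: [-0.2, -0.2, 0.2]
gripper_width: 85.2
```

```bash
python3 - <<'E'
from h import *
s,y,n=axes(.205); st=arm.read_state(); print(st['joints'].round(3),st['contact_force'])
f=np.array([448,-40.2,98.]); R0=np.c_[-y,-s,-n]
R=R0@Ro.from_rotvec([0,-.3,0]).as_matrix()
for h in (40,20,4): row(f+h*n+19*R[:,2],R)
E
```

```text
[-0.096  0.14  -0.539 -0.746 -0.656  0.924] [-0.15703511 -0.24158208  0.20830458]
xyz [0.08, 0.07, 0.06] ang [-0.002, 0.001, -0.001]
xyz [0.68, 0.08, 1.97] ang [-0.002, 0.001, -0.001]
xyz [1.15, 0.08, 3.5] ang [-0.002, 0.001, -0.001]
```

Request:
{"fn": "move_arm", "kwargs": {
  "moves": [
    {"gripper": 1,"xyz": [0.5,0.1,1.2],"angular": [0,0,0]},
    {"gripper": 1,"xyz": [0.9,0.1,2.5],"angular": [0,0,0]},
    {"gripper": 1,"xyz": [1.15,0.1,3.4],"angular": [0,0,0]},
    {"gripper": 1,"xyz": [1.15,0.1,3.4],"angular": [0,0,0]},
    {"gripper": 1,"xyz": [1.15,0.1,3.4],"angular": [0,0,0]}
  ]
}}

```text
clock: 11.02
position: [452.7, -34.0, 85.4]
ee_rot: [0.767, -0.579, 0.035, -0.275]
contact_force: [-0.6, 0.5, -0.0]
gripper_width: 85.3
```

```bash
python3 - <<'E'
from h import *
s,y,n=axes(.205); st=arm.read_state(); print(st['joints'].round(3),st['contact_force'])
f=np.array([448,-40.2,98.]); R0=np.c_[-y,-s,-n]
R=R0@Ro.from_rotvec([0,-.3,0]).as_matrix()
row(f+4*n+19*R[:,2],R)
E
```

```text
[-0.108  0.228 -0.525 -0.817 -0.611  1.02 ] [-0.59185232  0.49344314 -0.00605075]
xyz [-0.04, -0.06, 0.04] ang [-0.001, 0.001, -0.002]
```

No contact and on target. I'll close, then check.

Request:
{"fn": "move_arm", "kwargs": {
  "moves": [
    {"gripper": -1,"xyz": [0,-0.05,0],"angular": [0,0,0]},
    {"gripper": -1,"xyz": [0,-0.05,0],"angular": [0,0,0]},
    {"gripper": -1,"xyz": [0,-0.05,0],"angular": [0,0,0]},
    {"gripper": -1,"xyz": [0,-0.05,0],"angular": [0,0,0]},
    {"gripper": -1,"xyz": [0,-0.05,0],"angular": [0,0,0]},
    {"gripper": -1,"xyz": [0,-0.05,0],"angular": [0,0,0]}
  ]
}}

```text
clock: 11.78
position: [453.0, -33.9, 85.4]
ee_rot: [0.767, -0.579, 0.035, -0.275]
contact_force: [0.3, -0.7, 0.6]
gripper_width: 15.6
```

```bash
python3 - <<'E'
from h import *
s,y,n=axes(.205); st=arm.read_state(); print('F',[st['contact_force']@k for k in(s,y,n)])
R0=Ro.from_quat(st['ee_rot']); print('n in tool',R0.inv().apply(n),'z up',R0.inv().apply([0,0,1]))
E
```

```text
F [np.float64(0.394269481893979), np.float64(-0.7561100138817061), np.float64(0.501256124365725)]
n in tool [-2.96870919e-01  2.50446493e-04 -9.54917585e-01] z up [-0.2644928  -0.46155549 -0.84676448]
```

Request:
{"fn": "move_arm", "kwargs": {
  "moves": [
    {"gripper": -1,"xyz": [-0.3,0,-0.95],"angular": [0,0,0]},
    {"gripper": -1,"xyz": [-0.74,0,-2.4],"angular": [0,0,0]},
    {"gripper": -1,"xyz": [-1.34,0,-4.3],"angular": [0,0,0]},
    {"gripper": -1,"xyz": [-1.93,0,-6.2],"angular": [0,0,0]},
    {"gripper": -1,"xyz": [-2.52,0,-8.1],"angular": [0,0,0]},
    {"gripper": -1,"xyz": [-3.12,0,-10.05],"angular": [0,0,0]},
    {"gripper": -1,"xyz": [-3.7,0,-11.9],"angular": [0,0,0]},
    {"gripper": -1,"xyz": [-3.7,0,-11.9],"angular": [0,0,0]}
  ]
}}

```text
clock: 12.78
position: [396.6, -45.6, 197.5]
ee_rot: [0.767, -0.579, 0.037, -0.275]
contact_force: [-0.2, 0.8, -1.7]
gripper_width: 15.5
```

```bash
python3 - <<'E'
from h import *
s,y,n=axes(.205); st=arm.read_state(); print('F',st['contact_force'],st['joints'].round(2)); 
im,d=shot('side'); cv2.imwrite('pics/s5.png',cv2.resize(im[80:280,200:400],(600,600),interpolation=cv2.INTER_CUBIC))
shot('top')
E
```

```text
F [-0.17779237  0.82359178 -1.68227294] [-0.09 -0.06 -0.54 -0.61 -0.81  0.74]
```

View pics/s5.png

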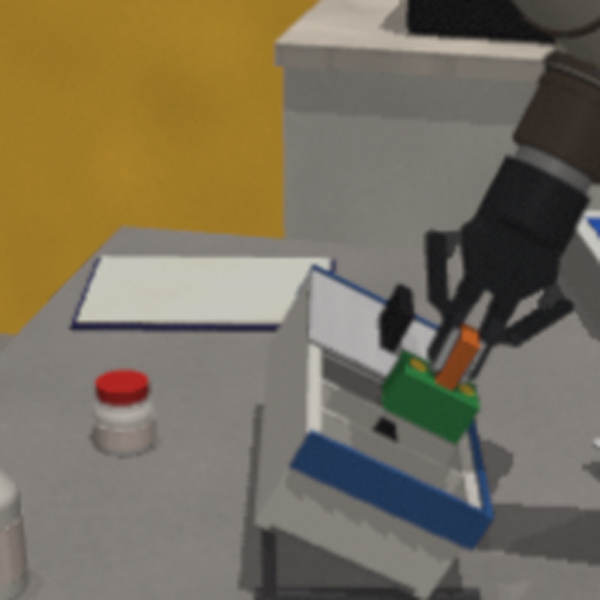

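Well gripped and clear of the well: green body at crop (430,395), spent black fin still in its well. On to the tray, lifting first.

```bash
cat >> h.py <<'E'
def tray_pose(h,at=.195,c=(556.8,276.2),fixR=None):
    """TCP pose for cartridge fin centre above tray at fin height 60+h"""
    s,y,n=axes(.205); f=np.array([448,-40.2,98.]); S=np.c_[s,y,n]
    Rg=Ro.from_quat([.767,-.579,.035,-.275]).as_matrix(); pg=np.array([453.,-33.9,85.4])
    rel=S.T@(pg-f); rel[0]=0.; T=np.c_[[np.cos(at),np.sin(at),0],[-np.sin(at),np.cos(at),0],[0,0,1.]]
    return np.array([c[0],c[1],180+h])+T@rel, T@S.T@Rg
E
python3 - <<'E'
from h import *
st=arm.read_state(); R0=Ro.from_quat(st['ee_rot']); 
print('lift 120:',(R0.inv().apply([0,0,12])).round(2))
p,R=tray_pose(110); print(p); row(p,R)
E
```

```text
lift 120: [ -3.18  -5.54 -10.16]
[555.80205421 281.25263919 275.97109473]
xyz [-26.56, -23.35, 11.58] ang [-0.455, 0.003, 0.151]
```

Request:
{"fn": "move_arm", "kwargs": {
  "moves": [
    {"gripper": -1,"xyz": [-1.6,-2.8,-5],"angular": [0,0,0]},
    {"gripper": -1,"xyz": [-3.2,-5.5,-10],"angular": [-0.1,0,0.03]},
    {"gripper": -1,"xyz": [-6.5,-8,-7],"angular": [-0.2,0,0.07]},
    {"gripper": -1,"xyz": [-10,-11,-3.5],"angular": [-0.3,0,0.1]},
    {"gripper": -1,"xyz": [-13.5,-14,0],"angular": [-0.4,0,0.13]},
    {"gripper": -1,"xyz": [-17,-17,3.5],"angular": [-0.455,0.003,0.151]},
    {"gripper": -1,"xyz": [-20.5,-20,7],"angular": [-0.455,0.003,0.151]},
    {"gripper": -1,"xyz": [-24,-22,10],"angular": [-0.455,0.003,0.151]},
    {"gripper": -1,"xyz": [-26.6,-23.4,11.6],"angular": [-0.455,0.003,0.151]},
    {"gripper": -1,"xyz": [-26.6,-23.4,11.6],"angular": [-0.455,0.003,0.151]}
  ]
}}

```text
clock: 14.12
position: [556.4, 284.0, 272.9]
ee_rot: [0.764, -0.628, -0.117, -0.094]
contact_force: [0.1, -1.0, -1.3]
gripper_width: 15.2
```

```bash
python3 - <<'E'
from h import *
st=arm.read_state(); print(st['joints'].round(2),st['gripper_width'])
p,R=tray_pose(110); row(p,R); p,R=tray_pose(30); row(p,R)
im,d=shot('side'); cv2.imwrite('pics/s6.png',cv2.resize(im[180:430,120:370],(600,600),interpolation=cv2.INTER_CUBIC))
E
```

```text
[ 0.59  0.34  0.12 -0.29 -1.25 -0.31] 15.23316071911337
xyz [0.16, 0.11, -0.37] ang [0.005, -0.001, 0.001]
xyz [2.53, 0.08, 7.27] ang [0.005, -0.001, 0.001]
```

View pics/s6.png

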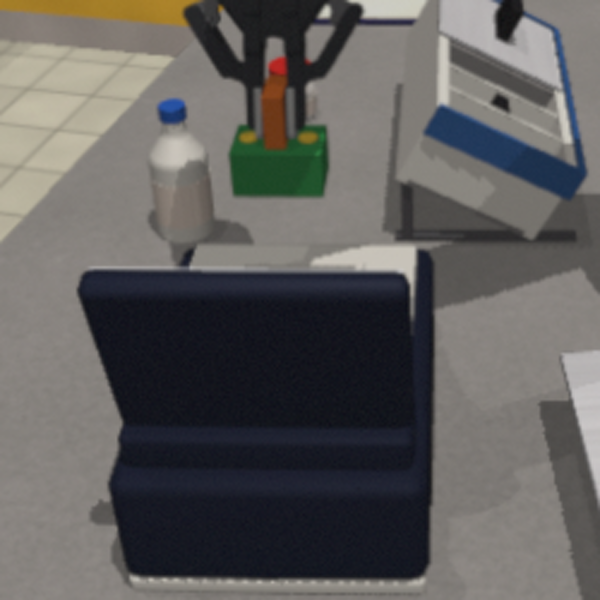

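The cartridge hangs upright above the tray (green body at crop (278,160)). I'll lower it to about 30 mm above the tray.

Request:
{"fn": "move_arm", "kwargs": {
  "moves": [
    {"gripper": -1,"xyz": [0.9,0.1,2.5],"angular": [0.005,0,0]},
    {"gripper": -1,"xyz": [1.8,0.1,5],"angular": [0.005,0,0]},
    {"gripper": -1,"xyz": [2.5,0.1,7.3],"angular": [0.005,0,0]},
    {"gripper": -1,"xyz": [2.5,0.1,7.3],"angular": [0.005,0,0]},
    {"gripper": -1,"xyz": [2.5,0.1,7.3],"angular": [0.005,0,0]}
  ]
}}

```text
clock: 14.8
position: [556.6, 279.0, 200.1]
ee_rot: [0.763, -0.629, -0.114, -0.098]
contact_force: [0.4, 0.1, -0.1]
gripper_width: 15.4
```

```bash
python3 - <<'E'
from h import *
for h in(30,1): p,R=tray_pose(h); row(p,R)
T=arm.read_state(); p,_=tray_pose(30); fin=np.array([556.8,276.2,210])+T['position']-p; print('expected fin',fin)
im,d=shot('side'); hs=cv2.cvtColor(im,cv2.COLOR_BGR2HSV)
o=cv2.inRange(hs,(3,120,60),(18,255,255)); o[:,:190]=0;o[:,290:]=0;o[:160]=0;o[330:]=0; v,u=np.nonzero(o); print('side orange',len(u),u.min(),u.max(),v.min(),v.max(),'proj top/bot fin',proj('side',fin+np.array([[0,0,22],[0,0,-22]])).round(1).tolist())
C=cloud('side',d); print('depth med',np.nanmedian(C[v,u],0))
g=cv2.inRange(hs,(45,100,30),(80,255,255)); g[:,:190]=0;g[:,290:]=0; v,u=np.nonzero(g); print('green',len(u),u.min(),u.max(),v.min(),v.max())
im,d=shot('top'); hs=cv2.cvtColor(im,cv2.COLOR_BGR2HSV); g=cv2.inRange(hs,(45,100,30),(80,255,255)); g[:,:150]=0;g[:,260:]=0;v,u=np.nonzero(g);print('top green',len(u))
a=cv2.resize(im[150:260,130:270],(760,597),interpolation=cv2.INTER_CUBIC); cv2.imwrite('pics/t6.png',a)
E
```

```text
xyz [-0.11, 0.04, 0.47] ang [-0.007, -0.0, 0.0]
xyz [0.75, 0.06, 3.24] ang [-0.007, -0.0, 0.0]
expected fin [557.61661608 273.9019253  214.14820346]
side orange 258 216 243 167 274 proj top/bot fin [[237.8, 251.0], [239.3, 271.2]]
depth med [553.73492873 292.20452373 229.58427096]
green 703 220 258 265 290
top green 111
```

View pics/t6.png

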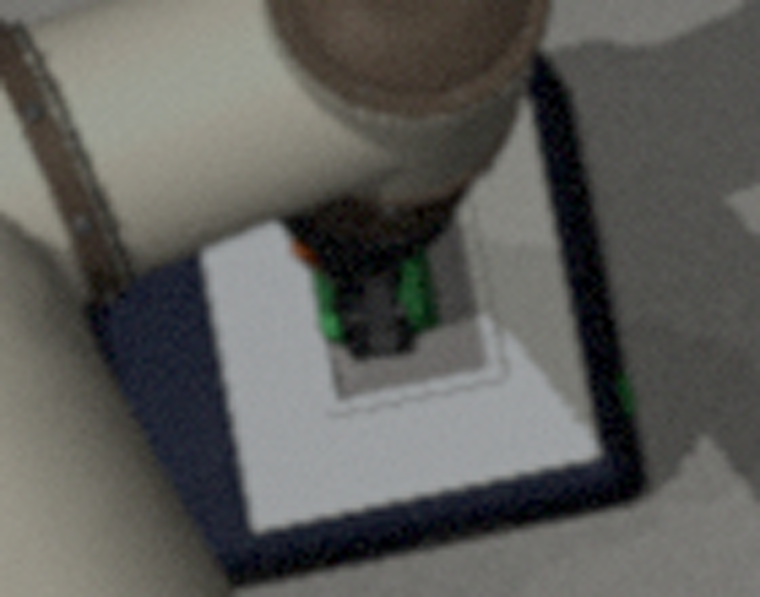

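The position agrees in both views. I'll lower slowly, watching the force.

Request:
{"fn": "move_arm", "kwargs": {
  "moves": [
    {"gripper": -1,"xyz": [0.2,0.05,0.9],"angular": [-0.007,0,0]},
    {"gripper": -1,"xyz": [0.4,0.05,1.8],"angular": [-0.007,0,0]},
    {"gripper": -1,"xyz": [0.6,0.05,2.5],"angular": [-0.007,0,0]},
    {"gripper": -1,"xyz": [0.7,0.05,2.9],"angular": [-0.007,0,0]},
    {"gripper": -1,"xyz": [0.7,0.05,2.9],"angular": [-0.007,0,0]},
    {"gripper": -1,"xyz": [0.7,0.05,2.9],"angular": [-0.007,0,0]}
  ]
}}

```text
clock: 15.65
position: [555.4, 281.3, 169.6]
ee_rot: [0.763, -0.628, -0.116, -0.095]
contact_force: [-0.5, -0.1, -0.9]
gripper_width: 15.2
```

```bash
python3 - <<'E'
from h import *
for h in(4,2,0,-3): p,R=tray_pose(h); row(p,R)
E
```

```text
xyz [-0.0, -0.04, -0.04] ang [0.001, -0.0, 0.0]
xyz [0.06, -0.04, 0.15] ang [0.001, -0.0, 0.0]
xyz [0.12, -0.04, 0.34] ang [0.001, -0.0, 0.0]
xyz [0.2, -0.04, 0.63] ang [0.001, -0.0, 0.0]
```

Request:
{"fn": "move_arm", "kwargs": {
  "moves": [
    {"gripper": -1,"xyz": [0.06,-0.04,0.15],"angular": [0,0,0]},
    {"gripper": -1,"xyz": [0.1,-0.04,0.3],"angular": [0,0,0]},
    {"gripper": -1,"xyz": [0.1,-0.04,0.3],"angular": [0,0,0]},
    {"gripper": -1,"xyz": [0.1,-0.04,0.3],"angular": [0,0,0]}
  ]
}}

```text
clock: 16.15
position: [555.7, 281.2, 166.2]
ee_rot: [0.763, -0.628, -0.116, -0.095]
contact_force: [-0.1, -0.5, -2.0]
gripper_width: 15.4
```

Still hanging free (force about the cartridge's weight). 2 mm lower.

Request:
{"fn": "move_arm", "kwargs": {
  "moves": [
    {"gripper": -1,"xyz": [0.03,0,0.1],"angular": [0,0,0]},
    {"gripper": -1,"xyz": [0.06,0,0.2],"angular": [0,0,0]},
    {"gripper": -1,"xyz": [0.06,0,0.2],"angular": [0,0,0]},
    {"gripper": -1,"xyz": [0.06,0,0.2],"angular": [0,0,0]}
  ]
}}

```text
clock: 16.65
position: [555.6, 281.2, 164.0]
ee_rot: [0.763, -0.628, -0.116, -0.095]
contact_force: [0.1, 0.1, -0.9]
gripper_width: 15.4
```

Request:
{"fn": "move_arm", "kwargs": {
  "moves": [
    {"gripper": -1,"xyz": [0.03,0,0.1],"angular": [0,0,0]},
    {"gripper": -1,"xyz": [0.06,0,0.2],"angular": [0,0,0]},
    {"gripper": -1,"xyz": [0.06,0,0.2],"angular": [0,0,0]},
    {"gripper": -1,"xyz": [0.06,0,0.2],"angular": [0,0,0]}
  ]
}}

```text
clock: 17.15
position: [555.8, 281.3, 162.7]
ee_rot: [0.763, -0.628, -0.116, -0.095]
contact_force: [-0.5, 0.5, 3.6]
gripper_width: 15.5
```

Touchdown (+3.6 N). I'll release, then back off along the tool axis.

Request:
{"fn": "move_arm", "kwargs": {
  "moves": [
    {"gripper": 1,"xyz": [0,0,0],"angular": [0,0,0]},
    {"gripper": 1,"xyz": [0,0,0],"angular": [0,0,0]},
    {"gripper": 1,"xyz": [0,0,0],"angular": [0,0,0]},
    {"gripper": 1,"xyz": [0,0,0],"angular": [0,0,0]},
    {"gripper": 1,"xyz": [-0.3,0,-2],"angular": [0,0,0]},
    {"gripper": 1,"xyz": [-1,0,-5],"angular": [0,0,0]},
    {"gripper": 1,"xyz": [-2,0,-10],"angular": [0,0,0]},
    {"gripper": 1,"xyz": [2,4,-16],"angular": [0,0,0]},
    {"gripper": 1,"xyz": [10,12,-18],"angular": [0,0,0]},
    {"gripper": 1,"xyz": [10,12,-18],"angular": [0,0,0]}
  ]
}}

```text
clock: 18.4
position: [469.1, 116.1, 304.5]
ee_rot: [0.764, -0.628, -0.116, -0.096]
contact_force: [0.3, -0.6, 1.4]
gripper_width: 85.6
```

```bash
python3 - <<'E'
from h import *
im,d=shot('top'); C=cloud('top',d); hs=cv2.cvtColor(im,cv2.COLOR_BGR2HSV)
o=cv2.inRange(hs,(3,120,60),(20,255,255)); o[:,:150]=0;o[:,250:]=0;o[:150]=0;o[250:]=0; v,u=np.nonzero(o)
if len(u): print('fin',len(u),np.nanmedian(C[v,u],0), ray_plane('top',np.c_[u,v],[0,0,202],np.array([0,0,1.])).mean(0), np.nanpercentile(C[v,u,2],90))
im2,d2=shot('side')
cv2.imwrite('pics/f.png',np.hstack([cv2.resize(im[110:290,130:480],(800,411))[:, :],]))
cv2.imwrite('pics/f.png',np.vstack([cv2.resize(im[110:290,130:480],(700,360)),cv2.resize(im2[190:310,140:490],(700,240))]))
E
```

```text
(no output)
```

View pics/f.png

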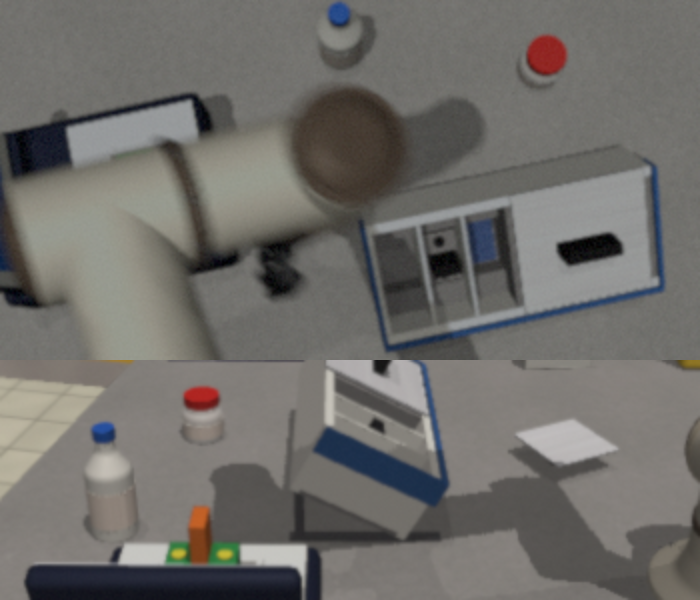

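The side view shows the cartridge standing upright. The store and its cover are right, and the bottle and jar are untouched. The arm hides the tray from the top camera, so I'll move it aside for the final check.

```bash
python3 - <<'E'
from h import *
st=arm.read_state(); print((Ro.from_quat(st['ee_rot']).inv().apply([-10,-34,10])).round(1))
E
```

```text
[ 27.1  16.2 -18.9]
```

Request:
{"fn": "move_arm", "kwargs": {
  "moves": [
    {"gripper": 1,"xyz": [27,16,-19],"angular": [0,0,0]},
    {"gripper": 1,"xyz": [27,16,-19],"angular": [0,0,0]},
    {"gripper": 1,"xyz": [27,16,-19],"angular": [0,0,0]},
    {"gripper": 1,"xyz": [27,16,-19],"angular": [0,0,0]},
    {"gripper": 1,"xyz": [27,16,-19],"angular": [0,0,0]},
    {"gripper": 1,"xyz": [27,16,-19],"angular": [0,0,0]},
    {"gripper": 1,"xyz": [27,16,-19],"angular": [0,0,0]},
    {"gripper": 1,"xyz": [27,16,-19],"angular": [0,0,0]}
  ]
}}

```text
clock: 19.5
position: [373.9, -221.6, 404.9]
ee_rot: [0.763, -0.628, -0.117, -0.095]
contact_force: [0.5, -1.4, -0.4]
gripper_width: 85.6
```

```bash
python3 - <<'E'
from h import *
im,d=shot('top'); C=cloud('top',d); hs=cv2.cvtColor(im,cv2.COLOR_BGR2HSV); up=np.array([0,0,1.])
o=cv2.inRange(hs,(3,120,60),(20,255,255)); o[:,:150]=0;o[:,250:]=0;o[:150]=0;o[250:]=0; v,u=np.nonzero(o); print('orange',len(u))
if len(u):
    z=C[v,u,2]; t=z>np.nanpercentile(z,90)-8; X=ray_plane('top',np.c_[u,v][t],[0,0,202],up); print('fin top',X.mean(0),'z',np.nanpercentile(z,[50,90]),'off tray',X.mean(0)[:2]-[556.8,276.2], X.min(0),X.max(0))
g=cv2.inRange(hs,(45,100,30),(80,255,255)); g[:,:150]=0;g[:,250:]=0; v,u=np.nonzero(g); print('green z',np.nanpercentile(C[v,u,2],[10,50,90]),len(u)); m=g|o; v,u=np.nonzero(m)
for nm,p in dict(bot=(300,120),jar=(403,137)).items(): print(nm,C[p[1],p[0]].round(0))
cv2.imwrite('pics/f2.png',cv2.resize(im[140:290,80:280],(800,600),interpolation=cv2.INTER_CUBIC))
E
```

```text
orange 150
fin top [556.97895844 273.31932918 202.        ] z [198.58838426 202.1270488 ] off tray [ 0.17895844 -2.88067082] [547.35826764 254.53458104 202.        ] [565.77317953 291.46825737 202.        ]
green z [141.81959718 155.64104237 158.60432173] 356
bot [754.  33. 147.]
jar [ 734. -235.   72.]
```

View pics/f2.png

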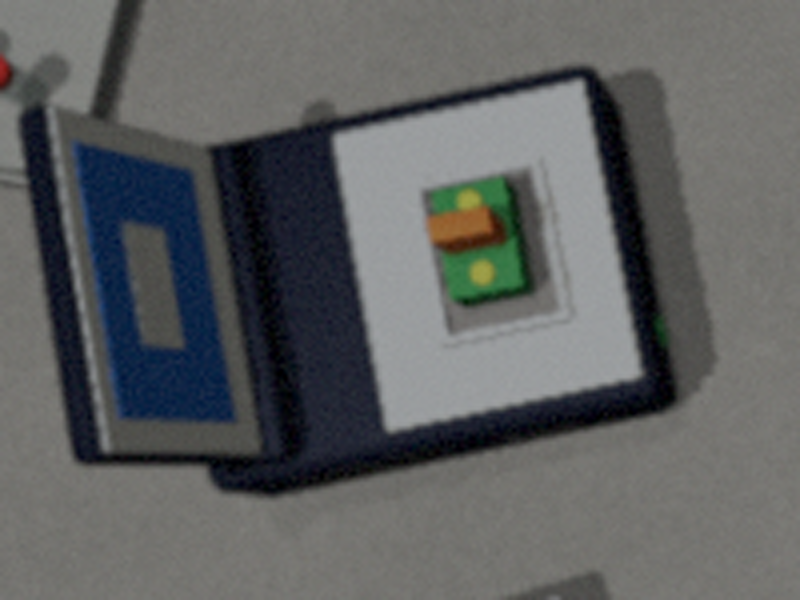

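The cartridge is inside the rim (fin at crop (462,226)), fin top at 202 mm as expected and about 3 mm off centre. I'll hand it in.

```bash
python3 -c "
from bench import arm
print(arm.job_done())"
```

```text
the job is handed in; nothing more can be done
None
```

The job is done and handed in at about 19.6 s of the 64 s allowed; no verdict was reported. I slid the cover about 170 mm along its ledge onto the parking half. The fresh cartridge was in well2; I drew it out by the fin, set it down in the tray until I felt about 3.6 N of contact, and let go.

**Last checks:**
- **Cartridge:** it stands upright inside the rim. The fin top is at 202 mm (202 expected), about 3 mm from the tray's centre.
- **Cover:** it lies on the parking half, at about y = -0.086 m in the store's frame, worked out from the slide and not measured again.
- **Other things:** the spent cartridge is still in well1, as seen in the pictures. The bottle and jar read within about 2 mm of where they started.
- **Robot:** the gripper is open and clear of everything.

**What went wrong:** on the first grasp of the fin, joint 5 reached its limit. The tool ended 13 mm off along y and pressed with about 20 N, most likely against the well wall. I opened, backed out and came in again leaned 0.3 rad about the jaw axis; that grasp was free of contact and on target.

**Disagreement:** touchdown came about 5 mm lower than my height estimate, so I set it down by force.

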